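# Make up a sprocket axle and a roller axle

### The arm

A 6-joint arm with a two-finger parallel gripper is mounted at the origin on a cart in front of the work surface, level with it; the furniture and walls round the work are solid. World frame = base frame: x ahead of the robot, y to its left, z up, the work surface at z = 0. Lengths are in m, angles in rad, forces in N, time in s.
With the tool pointing down it reaches from about 0.25 to 0.725 m from the base axis. Payload 4 kg.
Tool frame: the origin (TCP) lies on the centre line of the jaws, within the pads' length; the fingertips stand 17 mm ahead of it and the grasp point (between the pads) lies 2 mm behind it; z points along the fingers, y is the line along which they close (so a half turn about z gives the same grasp; the last joint's range is limited). The gripper opens to 85 mm and grips with 20 to 120 N. Pads are 22 mm wide; open, the fingers measure 114 mm over their backs; the gripper's body (76 mm by 85 mm) begins 54 mm behind the grasp point. The pads swing forward as they close: fully open they stand 13 mm farther back than shut.
Start: joints at [1.215, 0.241, 0.005, 1.335, 0, 1.571], TCP at [0.174, 0.469, 0.248] pointing down, gripper open.
Joint ranges: [-2.72, 2.72], [-1.05, 1.87], [-1.09, 1.28], [-1.99, 2.15], [-1.42, 1.44], [-3.14, 3.14]. Speed limits (rad/s): [2.79, 2.79, 3.14, 3.14, 3.14, 3.14].

### API

Orientations are given as a unit quaternion [x, y, z, w].
In Python, from workcell import get_obs, imaging, order gives the robot as it stands.
- The arm moves only by the tool apply_moves, never from a script. Its argument "targets" is a list that holds one entry, the list of rows, each a list of 5 numbers: the shift along the world's x, y, z in units of 40 mm (1.0 is 40 mm), then the turn about the world's z in degrees, then the gripper command: -1 is shut, 1 is fully open, values between are in proportion. In form: [[[dx, dy, dz, turn, fingers], ...]]. A call has 1 to 8 rows; each row shifts and turns the commanded pose from where the row before left it; what a row does not reach is not made up. A row lasts 1/12 s, in which the tool goes at most 41.7 mm and 7.16 degrees, less where a joint would pass 70% of its speed; a pose out of reach is approached as far as the arm can. A call is refused whole if a number of a shift passes 1 or a number of a turn 7.16, either way. A call with a gripper value outside its range is refused whole. The fingers move at their own pace and stop on an object; the grip force is fixed at half the most. Time passes only in rows, so rows that do not move let the fingers close. It gives the time, the measured TCP pose, the force, the opening and the grip force at its end, in the units of the state.
- get_obs(): the state, without advancing time (a new reading comes with each control period).
- imaging.camera(name): name is "side" or "top"; returns (picture, depth): 384x512x3 uint8, blue, green, red; 384x512 float32, m along the optical axis (not along the pixel's ray), 0 where there is no reading.
- imaging.get_calibration(name): a dict with "camera_matrix" (3x3 intrinsics, pixels), "eye" and "rotation" of the camera in the world. Camera axes: x right, y down, z forward; pixel columns grow to the right and rows downward; lengths in m; the calibration is good to about 2 mm. A picture is of the moment at which its call begins. get_calibration takes no time and is no camera call.
- order.job_done(): hands the job in; it is judged then, once.
The state is a dict: "clock": time; "joint_pos": joint angles; "joint_vel": joint speeds; "tau": joint torques, N m; "eef_pos": TCP position; "tool_rot": TCP orientation; "ft_force": force on the tool from outside, world axes, zero at the start; "ft_torque": the same for the moment, N m; "grip_width": finger opening in m; "grasp_force": force on a finger pad.
Only numpy, scipy, OpenCV 4.12 (cv2) and the standard library are available. Lean on these libraries where they do the work, as an engineer would, in place of code of your own. Each camera call takes 0.05 s, during which the arm holds its last target. There are 200 camera calls.

### The job

Make up the two stub axles standing on the bench: on the thick axle first the brass spacer, then the sprocket with its hub up, then the red lock collar; on the thin axle first the green roller, then the bright lock collar. Lower each part all the way down its axle without letting it drop, so that it sits flat on what is below it. Leave the roller bracket, the dark square collar and the bundle of tags where they lie.

Things in the scene. Friction and masses are not known exactly. Their poses are not given: they have to be found in the camera images.
- thick_axle: Fixed stub axle standing upright: a round grey flange, 92 mm across and 10 mm thick, flat on the table, with a bright plain steel shaft 22 mm in diameter rising from its centre to 66 mm above the table (56 mm above the flange); the last 9 mm taper to a nose 12 mm across. The four mounting holes in the flange are flush. Origin at the centre of the flange's underside, z up along the shaft.
- thin_axle: Fixed stub axle standing upright: a round blue flange, 92 mm across and 10 mm thick, flat on the table, with a bright plain steel shaft 14 mm in diameter rising from its centre to 66 mm above the table (56 mm above the flange); the last 9 mm taper to a nose 6 mm across. The four mounting holes in the flange are flush. Origin at the centre of the flange's underside, z up along the shaft.
- spacer: Brass spacer ring, plain: 40 mm outside diameter, 26 mm bore right through, 14 mm high, about 0.09 kg. Origin on its axis, halfway up its height; z along the axis. Loose, lies flat. Fits the thick axle.
- sprocket: Steel chain sprocket lying with its hub up: toothed disc 76 mm across and 7 mm thick, on it a round hub 38 mm in diameter and 15 mm high (22 mm in all), 26 mm bore right through, about 0.32 kg. Origin on its axis at the underside of the toothed disc; z along the axis towards the hub. Grasp it by the hub. Loose. Fits the thick axle.
- big_collar: Red shaft lock collar (split ring with a screw): 42 mm outside diameter, 26 mm bore right through, 14 mm high, about 0.10 kg. Origin on its axis, halfway up its height; z along the axis. Loose, lies flat. Fits the thick axle.
- roller: Green grooved guide roller standing on end: 36 mm high, 50 mm across its two rims (each about 6 mm high, at top and bottom), waist 35 mm across, 18 mm bore right through, about 0.16 kg. Origin on its axis, halfway up its height; z along the axis. Loose. Grasp it across the rims. Fits the thin axle.
- small_collar: Bright aluminium shaft lock collar (split ring with a screw): 34 mm outside diameter, 18 mm bore right through, 14 mm high, about 0.06 kg. Origin on its axis, halfway up its height; z along the axis. Loose, lies flat. Fits the thin axle.
- roller_bracket: Bystander: grey U bracket with a dark roller bolted in it, 39 x 80 x 50 mm high, loose. Origin at the centre of its underside.
- square_collar: Bystander: dark square pipe collar with a round hole, 44 x 50 x 22 mm high, loose. Origin at the centre of its underside.
- tag_bundle: Bystander: bundle of cream number tags under a red band, 38 x 65 x 19 mm high, loose. Origin at the centre of its underside.
Mind the look-alikes: they are no part of the job. There is more than one size of the sprocket; the one meant has the size given above.

How it is judged:
At the end, for the whole second after the job is handed in: Thick axle, upwards: spacer, sprocket (hub up), red collar; thin axle: roller, bright collar. Each within 5 mm of its axle's centre line, within 3 mm of its height when sitting flat on what is below, level within 0.08 rad, released, at rest (under 0.02 m/s) (horizontal distance between each of spacer, sprocket, big_collar and thick_axle below 0.005 m and z of spacer in the frame of thick_axle between 0.014 and 0.02 m and angle between the z axis of each of spacer, sprocket, big_collar and the z axis of thick_axle, either way round below 0.08 rad and linear speed of each of spacer, sprocket, big_collar, roller, small_collar below 0.02 m/s and z of sprocket in the frame of thick_axle between 0.021 and 0.027 m and z of big_collar in the frame of thick_axle between 0.05 and 0.056 m and horizontal distance between each of roller, small_collar and thin_axle below 0.005 m and z of roller in the frame of thin_axle between 0.025 and 0.031 m and angle between the z axis of each of roller, small_collar and the z axis of thin_axle, either way round below 0.08 rad and z of small_collar in the frame of thin_axle between 0.05 and 0.056 m and angle between sprocket's own z axis and vertical below 0.08 rad); the robot touches nothing.
It fails at once if a part is dropped or slammed down its axle (moves faster than 0.6 m/s on the axle; a fall of about 18 mm) ((horizontal distance between spacer and thick_axle below 0.015 m and z of spacer in the frame of thick_axle below 0.09 m and linear speed of spacer above 0.6 m/s) or (horizontal distance between sprocket and thick_axle below 0.015 m and z of sprocket in the frame of thick_axle below 0.09 m and linear speed of sprocket above 0.6 m/s) or (horizontal distance between big_collar and thick_axle below 0.015 m and z of big_collar in the frame of thick_axle below 0.09 m and linear speed of big_collar above 0.6 m/s) or (horizontal distance between roller and thin_axle below 0.015 m and z of roller in the frame of thin_axle below 0.09 m and linear speed of roller above 0.6 m/s) or (horizontal distance between small_collar and thin_axle below 0.015 m and z of small_collar in the frame of thin_axle below 0.09 m and linear speed of small_collar above 0.6 m/s)).
It fails at once if the roller bracket, the dark square collar or the tag bundle is moved by more than 25 mm (distance of any of roller_bracket, square_collar, tag_bundle from where it was at the start of the episode above 0.025 m).
It also fails if it takes over 134 s, if anything falls off the work surface, if the arm or the gripper's body presses on something with over 40 N, if the wrist force passes 120 N, or if a joint passes its speed limit or range.

## Working session

There is one attempt and no reset: what is moved stays moved. The work goes in short steps, Python scripts to look and compute and a tool call to move; the robot and the scene stay as the last step left them, time stands still between calls to the robot, and variables do not carry over. Pictures are saved under pics/ and viewed, at most 14 in all, crops included, and the job is handed in when it is done.

Besides the shell and the picture viewer there is one more tool, called after "Emit:" as a command line: name --argument value ..., lists and objects as JSON in quotes. apply_moves: Moves the arm, as the interface text tells. Its arguments: {"type":"object","properties":{"targets":{"type":"array","items":{"type":"array","items":{"type":"array","items":{"type":"number"}}}}},"required":["targets"]}

```bash
mkdir -p pics; cat > h.py <<'E'
import numpy as np,cv2
from workcell import get_obs,imaging,order
def cam(n):
    p,d=imaging.camera(n);c=imaging.get_calibration(n)
    K=np.array(c["camera_matrix"]);R=np.array(c["rotation"]);e=np.array(c["eye"])
    if R.shape!=(3,3):
        from scipy.spatial.transform import Rotation as Q;R=Q.from_quat(R).as_matrix()
    v,u=np.mgrid[:d.shape[0],:d.shape[1]]
    P=np.stack([(u-K[0,2])/K[0,0]*d,(v-K[1,2])/K[1,1]*d,d],-1)@R.T+e
    P[d==0]=np.nan
    return p,d,P
E
python3 - <<'E'
from h import *
for n in("top","side"):
    p,d,P=cam(n);cv2.imwrite(f"pics/{n}0.png",p);np.save(n+"P.npy",P)
    c=imaging.get_calibration(n);print(c["eye"],c["rotation"],c["camera_matrix"])
o=get_obs();print({k:np.round(v,3) for k,v in o.items()})
E
```

```text
[0.37785907 0.01434936 1.12177711] [ 0.70934849 -0.70152752  0.0558502  -0.03955528] [[356.07174192   0.         257.10983848]
 [  0.         356.07174192 185.46703896]
 [  0.           0.           1.        ]]
[0.35495333 0.85045329 0.75103474] [-0.09321808  0.89731729 -0.42960222  0.03967378] [[368.06774633   0.         255.66856718]
 [  0.         368.06774633 193.03063631]
 [  0.           0.           1.        ]]
{'clock': np.float64(0.1), 'joint_pos': array([ 1.215,  0.241,  0.004,  1.335, -0.   ,  1.571]), 'joint_vel': array([ 0.001, -0.001,  0.004, -0.002, -0.   , -0.002]), 'tau': array([-0.0000e+00, -3.7314e+01,  2.5301e+01,  1.1000e-02, -0.0000e+00,
        0.0000e+00]), 'eef_pos': array([0.174, 0.468, 0.248]), 'tool_rot': array([ 0.177,  0.984, -0.001, -0.   ]), 'ft_force': array([0.484, 0.219, 0.769]), 'ft_torque': array([-0.003,  0.029, -0.001]), 'grasp_force': np.float64(0.0), 'grip_width': np.float64(0.085)}
```

View pics/top0.png

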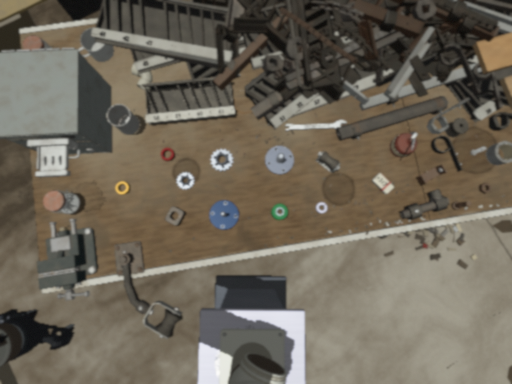

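View pics/side0.png

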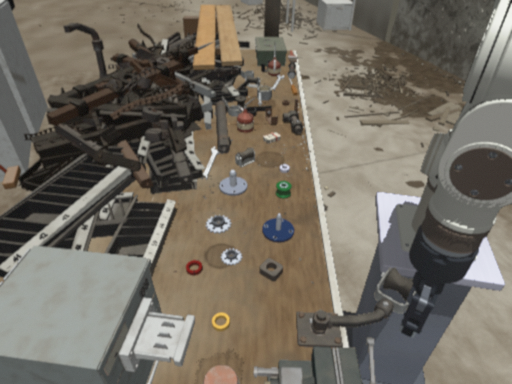

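The top picture shows:
- Brass spacer at (122,187) and red collar at (168,154).
- Sprockets at (222,159), the larger, and (185,181), the smaller.
- Thick axle at (279,159) and thin (blue) axle at (224,214).
- Roller at (280,212) and bright collar at (321,208).
- Bystanders at (176,215), (328,160) and (383,183).

The side view agrees with this.

```bash
cat >> h.py <<'E'
def ray(n,u,v,z):
    c=imaging.get_calibration(n);K=np.array(c["camera_matrix"])
    from scipy.spatial.transform import Rotation as Q
    R=np.array(c["rotation"]);R=R if R.shape==(3,3) else Q.from_quat(R).as_matrix()
    r=R@[(u-K[0,2])/K[0,0],(v-K[1,2])/K[1,1],1];e=np.array(c["eye"])
    return (e+r*(z-e[2])/r[2])[:2]
E
python3 - <<'E'
from h import *
O={"spacer":((122,187),(220,321),.014),"red":((168,154),(194,267),.014),"spr":((222,159),(218,223),.007),"spr2":((185,181),(231,257),.007),
"thick":((279,159),(233,186),.01),"thin":((224,214),(279,230),.01),"roller":((280,212),(284,187),.036),"small":((321,208),(284,168),.014),
"sq":((176,215),(271,270),.022),"brk":((328,160),(246,157),.05),"tag":((383,183),(271,137),.019)}
for n,i in(("top",0),("side",1)):
    P=np.load(n+"P.npy");img=cv2.imread(f"pics/{n}0.png").astype(np.float32)
    z=P[...,2]
    for k,o in O.items():
        u,v=o[i];h=o[2];w=26
        sl=(slice(v-w,v+w),slice(u-w,u+w))
        Q=P[sl];c=ray(n,u,v,h)
        r=np.hypot(Q[...,0]-c[0],Q[...,1]-c[1])
        m=(Q[...,2]>h*0.5)&(Q[...,2]<h+.03 if k!='brk' else Q[...,2]<.1)&(r<.06)
        if m.sum()<5: print(n,k,"few",c);continue
        q=Q[m];b=cv2.minEnclosingCircle(q[:,:2].astype(np.float32))
        print(n,k,"pick",c.round(3),"mean",q[:,:2].mean(0).round(4),"circ",np.round(b[0],4),round(b[1]*2,4),"zmed",np.nanmedian(q[:,2]).round(3),q[:,2].max().round(3),m.sum())
t=cv2.imread("pics/top0.png")[135:235,100:350]
cv2.imwrite("pics/c1.png",cv2.resize(t,None,fx=3.2,fy=3.2,interpolation=cv2.INTER_CUBIC))
E
```

```text
top spacer pick [0.518 0.41 ] mean [0.5173 0.4098] circ [0.517  0.4095] 0.0411 zmed 0.013 0.017 84
top red pick [0.625 0.272] mean [0.6262 0.2741] circ [0.6266 0.2746] 0.0425 zmed 0.013 0.02 94
top spr pick [0.613 0.102] mean [0.6107 0.1028] circ [0.6099 0.1023] 0.1129 zmed 0.007 0.027 322
top spr2 pick [0.541 0.217] mean [0.5407 0.2154] circ [0.54   0.2182] 0.1161 zmed 0.006 0.02 185
top thick pick [ 0.615 -0.08 ] mean [ 0.6129 -0.0803] circ [ 0.6175 -0.0721] 0.1111 zmed 0.01 0.038 584
top thin pick [0.438 0.092] mean [0.4366 0.0914] circ [0.4409 0.0934] 0.0997 zmed 0.01 0.019 657
top roller pick [ 0.445 -0.081] mean [ 0.4471 -0.0801] circ [ 0.4476 -0.0803] 0.0502 zmed 0.036 0.04 186
top small pick [ 0.46  -0.211] mean [ 0.4621 -0.213 ] circ [ 0.4625 -0.2136] 0.0341 zmed 0.013 0.017 69
top sq pick [0.433 0.238] mean [0.4314 0.2413] circ [0.4314 0.2412] 0.0597 zmed 0.021 0.027 186
top brk pick [ 0.606 -0.228] mean [ 0.6058 -0.2321] circ [ 0.6096 -0.2346] 0.0798 zmed 0.042 0.052 235
top tag pick [ 0.541 -0.408] mean [ 0.5413 -0.4087] circ [ 0.5414 -0.4089] 0.068 zmed 0.017 0.022 223
s
[... 409 characters left out ...]
k [ 0.614 -0.071] mean [ 0.6145 -0.0701] circ [ 0.6162 -0.0764] 0.0949 zmed 0.009 0.04 380
side thin pick [0.435 0.1  ] mean [0.4382 0.1013] circ [0.4397 0.0953] 0.0948 zmed 0.01 0.04 567
side roller pick [ 0.446 -0.068] mean [ 0.4489 -0.0728] circ [ 0.4499 -0.076 ] 0.0545 zmed 0.035 0.04 147
side small pick [ 0.464 -0.203] mean [ 0.4641 -0.2063] circ [ 0.4652 -0.2078] 0.036 zmed 0.012 0.018 51
side sq pick [0.431 0.257] mean [0.4329 0.2503] circ [0.4337 0.2474] 0.0588 zmed 0.021 0.025 277
side brk pick [ 0.596 -0.189] mean [ 0.609  -0.2199] circ [ 0.608  -0.2225] 0.0739 zmed 0.038 0.051 151
side tag pick [ 0.543 -0.394] mean [ 0.5438 -0.4026] circ [ 0.5443 -0.4039] 0.069 zmed 0.016 0.019 92
```

View pics/c1.png

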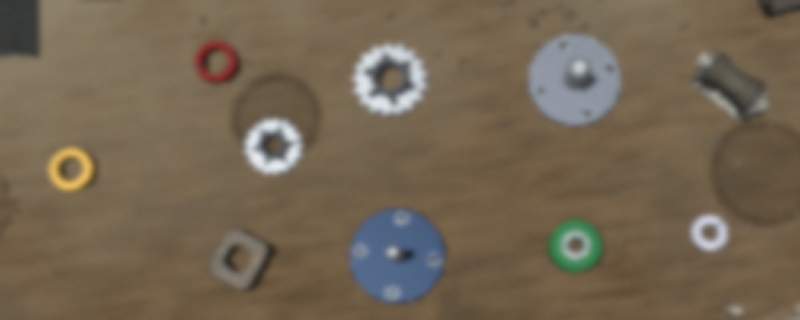

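Emit:
apply_moves --targets '[[[0.9, -0.15, 0, 6.8, 1], [0.9, -0.15, 0, 6.8, 1], [0.9, -0.2, 0, 6.8, 1], [0.9, -0.2, -0.2, 0, 1], [0.9, -0.2, -0.4, 0, 1], [0.9, -0.2, -0.5, 0, 1], [0.9, -0.2, -0.5, 0, 1], [0.9, -0.2, -0.5, 0, 1]]]'

```text
clock: 0.77
eef_pos: [0.4606, 0.4085, 0.1634]
tool_rot: [0.004, 1.0, -0.0, -0.0]
ft_force: [-0.9, 0.2, -0.0]
grip_width: 0.0852
grasp_force: 0.0
```

Emit:
apply_moves --targets '[[[0.7, 0, -0.4, 0, 1], [0.6, 0, -0.4, 0, 1], [0, 0, -0.4, 0, 1], [0, 0, 0, 0, 1]]]'

```text
clock: 1.1
eef_pos: [0.5103, 0.4068, 0.1112]
tool_rot: [0.005, 1.0, -0.003, -0.003]
ft_force: [-0.6, -0.4, -0.0]
grip_width: 0.0852
grasp_force: 0.0
```

Emit:
apply_moves --targets '[[[0.1, 0.05, -0.5, 0, 1], [0, 0, -0.5, 0, 1], [0, 0, -0.4, 0, 1], [0, 0, -0.4, 0, 1], [0, 0, -0.2, 0, 1], [0, 0, 0, 0, 1], [0, 0, 0, 0, 1]]]'

```text
clock: 1.68
eef_pos: [0.5146, 0.4116, 0.0371]
tool_rot: [0.003, 1.0, -0.0, -0.0]
ft_force: [0.7, 0.0, 0.9]
grip_width: 0.0856
grasp_force: 0.0
```

Emit:
apply_moves --targets '[[[0.06, -0.03, -0.2, 0, 1], [0, 0, -0.22, 0, 1], [0, 0, 0, 0, 1], [0, 0, 0, 0, 0]]]'

```text
clock: 2.02
eef_pos: [0.5171, 0.4097, 0.0193]
tool_rot: [0.004, 1.0, -0.0, -0.001]
ft_force: [0.3, -0.2, 0.4]
grip_width: 0.0755
grasp_force: 0.0
```

Emit:
apply_moves --targets '[[[0, 0, 0, 0, -0.3], [0, 0, 0, 0, -0.5], [0, 0, 0, 0, -1], [0, 0, 0, 0, -1], [0, 0, 0, 0, -1], [0, 0, 0, 0, -1], [0, 0, 0, 0, -1], [0, 0, 0, 0, -1]]]'

```text
clock: 2.68
eef_pos: [0.5181, 0.4106, 0.0209]
tool_rot: [0.004, 1.0, 0.001, 0.001]
ft_force: [0.4, -0.6, 5.5]
grip_width: 0.0367
grasp_force: 60.5
```

```bash
python3 - <<'E'
from h import *
p,d,P=cam("side");cv2.imwrite("pics/s1.png",cv2.resize(p[220:384,120:320],None,fx=3.5,fy=3.5,interpolation=cv2.INTER_CUBIC))
E
```

```text
(no output)
```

View pics/s1.png

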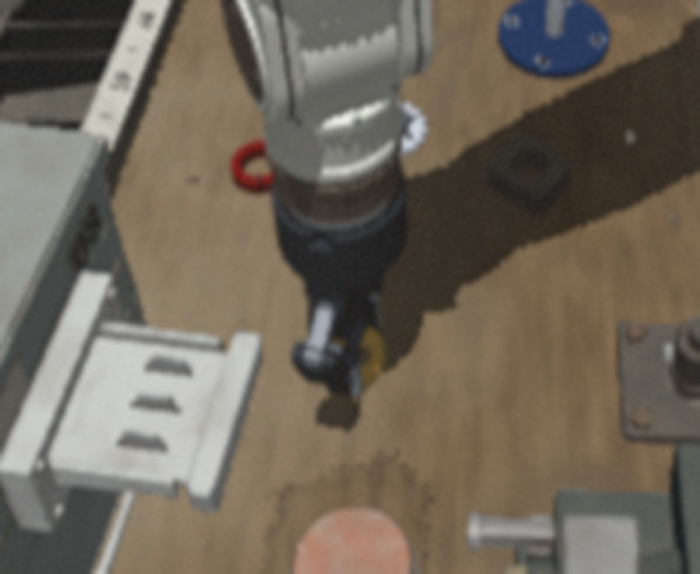

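The spacer shows at crop (370,355), offset towards −x of the finger, so I'll recentre it by squeezing at a quarter turn.

Emit:
apply_moves --targets '[[[0, 0, 0, 0, 1], [0, 0, 0, 0, 1], [0, 0, 0, 0, 1], [0, 0, 0, 0, 1], [0, 0, 0, 0, 1], [0, 0, 0, 0, 1], [0, 0, 0.1, 7, 1], [0, 0, 0, 7, 1]]]'

```text
clock: 3.4
eef_pos: [0.5177, 0.4103, 0.0243]
tool_rot: [-0.121, 0.993, 0.0, 0.0]
ft_force: [-0.3, 0.9, -0.1]
grip_width: 0.0852
grasp_force: 0.0
```

Emit:
apply_moves --targets '[[[0, 0, 0, 7, 1], [0, 0, 0, 7, 1], [0, 0, 0, 7, 1], [0, 0, 0, 7, 1], [0, 0, 0, 7, 1], [0, 0, 0, 7, 1], [0, 0, 0, 7, 1], [0, 0, 0, 7, 1]]]'

```text
clock: 4.07
eef_pos: [0.5175, 0.4101, 0.0238]
tool_rot: [-0.573, 0.82, -0.0, -0.0]
ft_force: [-0.1, 0.0, 0.7]
grip_width: 0.0859
grasp_force: 0.0
```

Emit:
apply_moves --targets '[[[0, 0, 0, 7, 1], [0, 0, 0, 7, 1], [0, 0, 0, 6, 1], [0, 0, -0.1, 0, 1], [0, 0, 0, 0, 1], [0, 0, 0, 0, 1]]]'

```text
clock: 4.57
eef_pos: [0.5171, 0.4099, 0.0193]
tool_rot: [-0.704, 0.711, 0.0, -0.001]
ft_force: [0.1, -0.7, -0.0]
grip_width: 0.0854
grasp_force: 0.0
```

```bash
python3 - <<'E'
from h import *
print(get_obs()["eef_pos"],get_obs()["joint_pos"])
p,d,P=cam("side");cv2.imwrite("pics/s2.png",cv2.resize(p[280:360,170:270],None,fx=6,fy=6,interpolation=cv2.INTER_CUBIC))
E
```

```text
[0.51714763 0.40985591 0.01929091] [ 6.70155386e-01  7.22018977e-01  1.54291346e-01  1.00424690e+00
  3.48334938e-05 -8.91012051e-01]
```

View pics/s2.png

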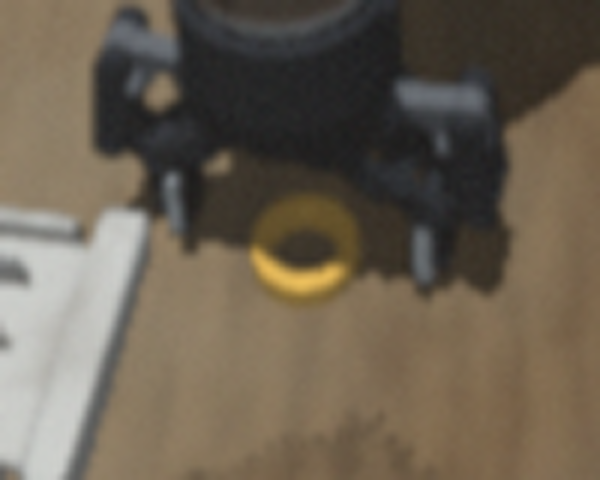

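Here the ring sits midway between the jaws (pads at 180 and 425, ring at 305). I'll squeeze.

Emit:
apply_moves --targets '[[[0, 0, 0, 0, 0], [0, 0, 0, 0, 0], [0, 0, 0, 0, -0.1], [0, 0, 0, 0, -0.3], [0, 0, 0, 0, -0.5], [0, 0, 0, 0, -1], [0, 0, 0, 0, -1], [0, 0, 0, 0, -1]]]'

```text
clock: 5.28
eef_pos: [0.5179, 0.4105, 0.0206]
tool_rot: [-0.704, 0.71, -0.0, 0.001]
ft_force: [-0.4, -0.0, 4.6]
grip_width: 0.037
grasp_force: 60.3
```

Emit:
apply_moves --targets '[[[0, 0, 0, 0, -1], [0, 0, 0, 0, -1], [0, 0, 0.5, 0, -1], [0, 0, 0.5, 0, -1], [0, 0, 0.5, 0, -1], [0, 0, 0.5, 0, -1], [0, 0, 0, 0, -1], [0, 0, 0, 0, -1]]]'

```text
clock: 5.95
eef_pos: [0.518, 0.4105, 0.1005]
tool_rot: [-0.704, 0.71, -0.0, 0.001]
ft_force: [-0.4, -1.4, -1.7]
grip_width: 0.0373
grasp_force: 60.3
```

```bash
python3 - <<'E'
from h import *
o=get_obs();print(o["eef_pos"],o["grip_width"],o["grasp_force"])
p,d,P=cam("side");cv2.imwrite("pics/s3.png",cv2.resize(p[230:340,170:270],None,fx=5,fy=5,interpolation=cv2.INTER_CUBIC))
E
```

```text
[0.51800384 0.4105178  0.10051443] 0.03726590851151716 60.268551260232925
```

View pics/s3.png

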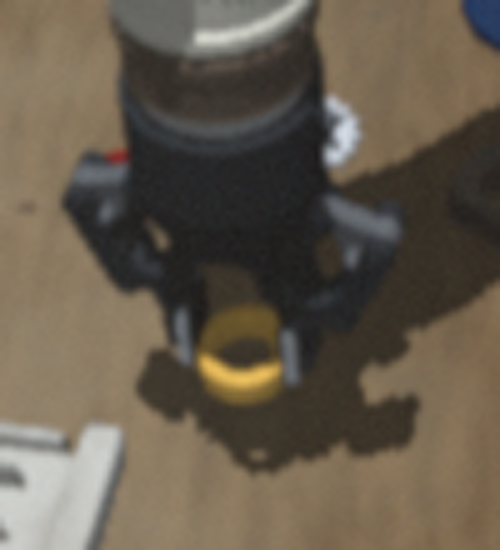

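The spacer is held level; its ring is at crop (240,365). I'll carry it to the thick axle.

Emit:
apply_moves --targets '[[[0, -0.3, 0.3, 0, -1], [0.2, -0.6, 0.3, 0, -1], [0.2, -0.9, 0, 0, -1], [0.2, -0.95, 0, 0, -1], [0.2, -0.95, 0, 0, -1], [0.2, -0.95, 0, 0, -1], [0.2, -0.95, 0, 0, -1], [0.2, -0.95, 0, 0, -1]]]'

```text
clock: 6.67
eef_pos: [0.5723, 0.1453, 0.1231]
tool_rot: [-0.704, 0.71, 0.001, -0.001]
ft_force: [0.5, 0.1, -0.9]
grip_width: 0.0372
grasp_force: 60.3
```

Emit:
apply_moves --targets '[[[0.2, -0.95, 0, 0, -1], [0.2, -0.95, 0, 0, -1], [0.2, -0.95, 0, 0, -1], [0.2, -0.95, 0, 0, -1], [0.2, -0.9, 0, 0, -1], [0.04, -0.6, 0, 0, -1], [0, 0, 0, 0, -1], [0, 0, 0, 0, -1]]]'

```text
clock: 7.33
eef_pos: [0.6137, -0.0661, 0.1229]
tool_rot: [-0.703, 0.711, 0.001, -0.001]
ft_force: [0.4, -0.6, -1.3]
grip_width: 0.0374
grasp_force: 60.3
```

Emit:
apply_moves --targets '[[[0.04, -0.33, 0, 0, -1], [0, 0, -0.3, 0, -1], [0, 0, -0.2, 0, -1], [0, 0, 0, 0, -1], [0, 0, 0, 0, -1]]]'

```text
clock: 7.75
eef_pos: [0.6157, -0.0762, 0.1029]
tool_rot: [-0.705, 0.709, 0.001, -0.001]
ft_force: [0.9, -0.4, -1.0]
grip_width: 0.0369
grasp_force: 60.3
```

```bash
python3 - <<'E'
from h import *
o=get_obs();print(o["eef_pos"])
p,d,P=cam("side");cv2.imwrite("pics/s4.png",cv2.resize(p[110:210,190:280],None,fx=6,fy=6,interpolation=cv2.INTER_CUBIC))
E
```

```text
[ 0.61571307 -0.07618114  0.10292306]
```

View pics/s4.png

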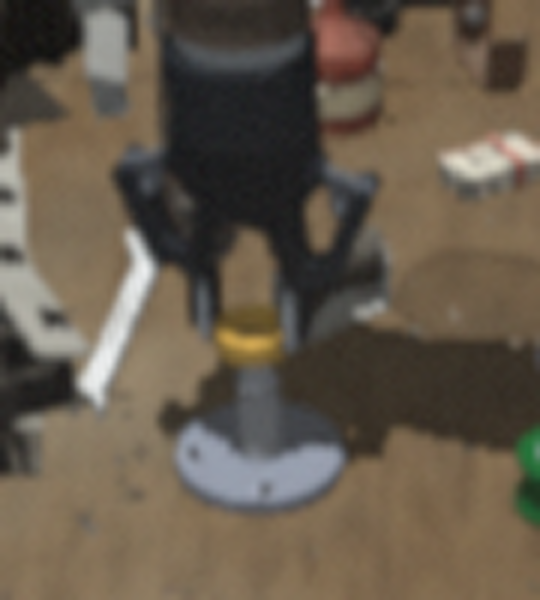

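The ring is at crop (249,330), the shaft at about (259,410) and the flange centre near (260,455). I'll project my estimates to compare.

```bash
cat >> h.py <<'E'
def proj(n,X):
    c=imaging.get_calibration(n);K=np.array(c["camera_matrix"])
    from scipy.spatial.transform import Rotation as Q
    R=np.array(c["rotation"]);R=R if R.shape==(3,3) else Q.from_quat(R).as_matrix()
    q=K@(R.T@(np.array(X)-c["eye"]));return q[:2]/q[2]
E
python3 - <<'E'
from h import *
f=lambda X:((proj("side",X)-[190,110]+.5)*6-.5).round(1)
for n,X in dict(ring=(.6157,-.0762,.089),ringbot=(.6157,-.0762,.082),fl=(.6155,-.0795,.01),sh=(.6155,-.0795,.04),nose=(.6155,-.0795,.066),fl1=(.6255,-.0795,.01),fl2=(.6155,-.0695,.01)).items(): print(n,f(X))
p=cv2.imread("pics/s4.png").astype(int)
# flange outline: bluish light
m=((p.sum(2)>300)&(p[...,0]>p[...,2]+5)).astype(np.uint8);m[:400]=0
x,y=np.where(m.any(0))[0],np.where(m.any(1))[0];print("fl x",x.min(),x.max(),"ybot",y.max())
b=(p[...,2]-p[...,0]>70)&(p[...,2]>110);b[:290]=0;b[380:]=0;b[:,:200]=0;b[:,310:]=0
x,y=np.where(b.any(0))[0],np.where(b.any(1))[0];print("ring",x.min(),x.max(),y.min(),y.max())
for r in(385,400,415,430):print(r,p[r,225:295:3].sum(1)//3)
for X in((.6615,-.0795,.01),(.5695,-.0795,.01),(.6155,-.0335,.01),(.6155,-.0335,.0)):print(f(X))
for a in(-.02,.02):print("ringedge",f((.6157+a,-.0762,.089)))
E
```

```text
ring [254.7 333.7]
ringbot [255.1 344.6]
fl [261. 449.]
sh [259.4 405.1]
nose [257.9 365.8]
fl1 [243.4 446.6]
fl2 [256.5 459.9]
fl x 178 539 ybot 506
ring 217 278 327 358
385 [ 50  50  53  60  72  84  94  98 100 102 102  99  96  94  91  88  81  73
  63  57  52  50  49  49]
400 [53 54 58 64 71 77 83 86 88 89 90 90 90 89 87 88 84 79 70 65 59 56 53 51]
415 [69 69 70 72 78 83 88 91 92 93 93 92 91 92 92 91 87 83 78 74 70 68 68 69]
430 [69 68 68 71 76 82 87 90 92 92 92 93 93 93 92 91 89 83 77 73 71 69 68 68]
[180.4 438.2]
[342.6 459.9]
[239.7 500.3]
[240.3 514.8]
ringedge [291.6 338.3]
ringedge [217.9 329.1]
```

Emit:
apply_moves --targets '[[[0, -0.08, 0, 0, -1], [0, 0, 0, 0, -1], [0, 0, -0.2, 0, -1], [0, 0, -0.2, 0, -1], [0, 0, -0.1, 0, -1], [0, 0, 0, 0, -1]]]'

```text
clock: 8.3
eef_pos: [0.6153, -0.0801, 0.0819]
tool_rot: [-0.704, 0.71, 0.001, -0.001]
ft_force: [0.8, 0.1, -0.2]
grip_width: 0.0368
grasp_force: 60.3
```

Emit:
apply_moves --targets '[[[0, 0, -0.2, 0, -1], [0, 0, -0.2, 0, -1], [0, 0, -0.2, 0, -1], [0, 0, -0.2, 0, -1], [0, 0, 0, 0, -1], [0, 0, 0, 0, -1]]]'

```text
clock: 8.8
eef_pos: [0.616, -0.0802, 0.0509]
tool_rot: [-0.704, 0.71, 0.001, -0.001]
ft_force: [-0.2, 0.6, -1.7]
grip_width: 0.0368
grasp_force: 60.3
```

Emit:
apply_moves --targets '[[[0, 0, -0.1, 0, -1], [0, 0, -0.1, 0, -1], [0, 0, -0.1, 0, -1], [0, 0, -0.05, 0, -1], [0, 0, 0, 0, -1], [0, 0, 0, 0, -1]]]'

```text
clock: 9.3
eef_pos: [0.6167, -0.0802, 0.0378]
tool_rot: [-0.704, 0.71, 0.0, 0.0]
ft_force: [0.0, 1.1, -0.8]
grip_width: 0.0367
grasp_force: 60.3
```

Emit:
apply_moves --targets '[[[-0.02, 0, -0.08, 0, -1], [0, 0, -0.06, 0, -1], [0, 0, -0.05, 0, -1], [0, 0, 0, 0, -1], [0, 0, 0, 0, -1]]]'

```text
clock: 9.72
eef_pos: [0.6159, -0.0802, 0.0306]
tool_rot: [-0.704, 0.71, -0.0, 0.0]
ft_force: [-1.2, 0.9, 2.2]
grip_width: 0.037
grasp_force: 60.6
```

Emit:
apply_moves --targets '[[[0, 0, 0, 0, -0.1], [0, 0, 0, 0, 0.3], [0, 0, 0, 0, 0.3], [0, 0, 0, 0, 0.3], [0, 0, 0.2, 0, 0.3], [0, 0, 0.4, 0, 0.3], [0, 0, 0.6, 0, 0.3], [0, 0, 0.6, 0, 0.5]]]'

```text
clock: 10.38
eef_pos: [0.6152, -0.0802, 0.1028]
tool_rot: [-0.704, 0.71, 0.001, -0.001]
ft_force: [-0.2, -0.4, -0.1]
grip_width: 0.0643
grasp_force: 0.0
```

Emit:
apply_moves --targets '[[[0, 0.3, 0.3, 0, 1], [0, 0.6, 0, 0, 1], [0, 0.9, 0, 0, 1], [0, 0.9, 0, 0, 1], [-0.04, 0.9, 0, 0, 1], [-0.04, 0.7, 0, 0, 1], [0, 0.3, 0, 0, 1], [0, 0, 0, 0, 1]]]'

```text
clock: 11.05
eef_pos: [0.6122, 0.1076, 0.1144]
tool_rot: [-0.706, 0.708, 0.0, 0.0]
ft_force: [0.4, -1.3, -0.4]
grip_width: 0.0853
grasp_force: 0.0
```

Emit:
apply_moves --targets '[[[0, 0, -0.2, 0, 1], [0, 0, -0.2, 0, 1], [0, 0, -0.2, 0, 1], [0, 0, 0, 0, 1], [0, 0, 0, 0, 1]]]'

```text
clock: 11.47
eef_pos: [0.6119, 0.1022, 0.0889]
tool_rot: [-0.704, 0.71, 0.001, -0.001]
ft_force: [0.5, 0.8, 0.9]
grip_width: 0.0858
grasp_force: 0.0
```

```bash
python3 - <<'E'
from h import *
o=get_obs();print(o["eef_pos"])
p,d,P=cam("side");cv2.imwrite("pics/s5.png",cv2.resize(p[130:250,180:300],None,fx=5,fy=5,interpolation=cv2.INTER_CUBIC))
f=lambda X:((proj("side",X)-[180,130]+.5)*5-.5).round(1)
for X in((.6155,-.0795,.024),(.6155,-.0795,.01),(.613,.1035,.0),(.613,.1035,.022),(.651,.1035,.007),(.575,.1035,.007),(.613,.1415,.007)):print(f(X))
E
```

```text
[0.61189797 0.10220828 0.08889271]
[266.8 257.1]
[267.4 274.1]
[194.7 473.7]
[192.7 446.2]
[131.8 455.7]
[257.1 474.5]
[175.5 510.1]
```

View pics/s5.png

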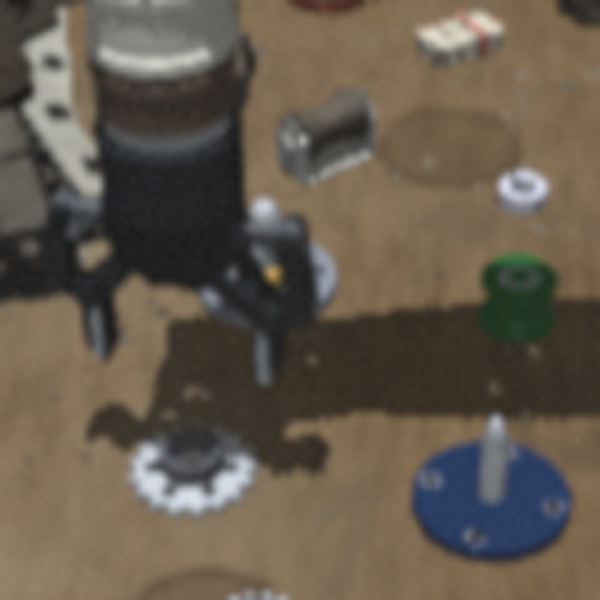

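The sprocket spans crop x 128–256, with its hub up at (192,450). That matches my estimate to about 1 mm. The spacer is low on its axle, behind the finger.

Emit:
apply_moves --targets '[[[0.03, 0.03, -0.4, 0, 1], [0, 0, -0.4, 0, 1], [0, 0, -0.35, 0, 1], [0, 0, -0.2, 0, 1], [0, 0, -0.1, 0, 1], [0, 0, 0, 0, 1], [0, 0, 0, 0, 1]]]'

```text
clock: 12.1
eef_pos: [0.6144, 0.1048, 0.0328]
tool_rot: [-0.704, 0.71, -0.0, 0.0]
ft_force: [0.3, 0.3, -0.5]
grip_width: 0.0851
grasp_force: 0.0
```

Emit:
apply_moves --targets '[[[0, 0, 0, 0, 0], [0, 0, 0, 0, 0], [0, 0, 0, 0, -0.1], [0, 0, 0, 0, -0.3], [0, 0, 0, 0, -0.5], [0, 0, 0, 0, -1], [0, 0, 0, 0, -1], [0, 0, 0, 0, -1]]]'

```text
clock: 12.77
eef_pos: [0.6144, 0.1051, 0.0334]
tool_rot: [-0.705, 0.71, -0.0, 0.001]
ft_force: [-1.5, -0.5, 5.2]
grip_width: 0.0338
grasp_force: 59.5
```

Emit:
apply_moves --targets '[[[0, 0, 0, 0, 0.2], [0, 0, 0, 0, 0.2], [0, -0.03, -0.08, 0, 0.2], [0, 0, 0, 0, 0.2], [0, 0, 0, 0, -1], [0, 0, 0, 0, -1], [0, 0, 0, 0, -1], [0, 0, 0, 0, -1]]]'

```text
clock: 13.43
eef_pos: [0.6139, 0.1037, 0.0291]
tool_rot: [-0.704, 0.71, -0.0, -0.0]
ft_force: [0.5, -0.2, 0.6]
grip_width: 0.0341
grasp_force: 60.3
```

Emit:
apply_moves --targets '[[[0, 0, 0, 0, -1], [0, 0, 0, 0, -1], [0, 0, 0, 0, -1]]]'

```text
clock: 13.68
eef_pos: [0.6139, 0.1037, 0.0291]
tool_rot: [-0.704, 0.71, -0.0, -0.0]
ft_force: [0.2, 0.2, 0.1]
grip_width: 0.0343
grasp_force: 60.3
```

Emit:
apply_moves --targets '[[[0, 0, 0.3, 0, -1], [0, 0, 0.5, 0, -1], [0, 0, 0.6, 0, -1], [0, 0, 0.6, 0, -1], [0, -0.3, 0.3, 0, -1], [0.02, -0.6, 0, 0, -1], [0.02, -0.8, 0, 0, -1], [0.01, -0.8, 0, 0, -1]]]'

```text
clock: 14.35
eef_pos: [0.6156, 0.0027, 0.1215]
tool_rot: [-0.705, 0.709, -0.0, -0.0]
ft_force: [-0.4, -0.4, -2.9]
grip_width: 0.0344
grasp_force: 60.5
```

Emit:
apply_moves --targets '[[[0, -0.8, 0, 0, -1], [0, -0.7, 0, 0, -1], [0, -0.4, 0, 0, -1], [0, -0.2, 0, 0, -1], [0, 0, 0, 0, -1], [0, 0, 0, 0, -1], [0, 0, 0, 0, -1]]]'

```text
clock: 14.93
eef_pos: [0.6157, -0.0791, 0.1209]
tool_rot: [-0.705, 0.709, 0.0, 0.0]
ft_force: [-0.1, -0.2, -4.2]
grip_width: 0.0341
grasp_force: 60.5
```

```bash
python3 - <<'E'
from h import *
o=get_obs();T=o["eef_pos"];print(T)
p,d,P=cam("side");cv2.imwrite("pics/s6.png",cv2.resize(p[110:210,180:280],None,fx=6,fy=6,interpolation=cv2.INTER_CUBIC))
f=lambda X:((proj("side",X)-[180,110]+.5)*6-.5).round(1)
b=T-[0,0,.0291]
for X in(b+[.038,0,.007],b+[-.038,0,.007],b+[0,.038,0],b,(.6157,-.08,.04),(.6157,-.08,.066)):print(f(X))
E
```

```text
[ 0.61570906 -0.07913924  0.12093894]
[245.6 306.4]
[386.1 323.8]
[297.4 367. ]
[315.9 326.1]
[319.3 404.5]
[317.8 365.3]
```

View pics/s6.png

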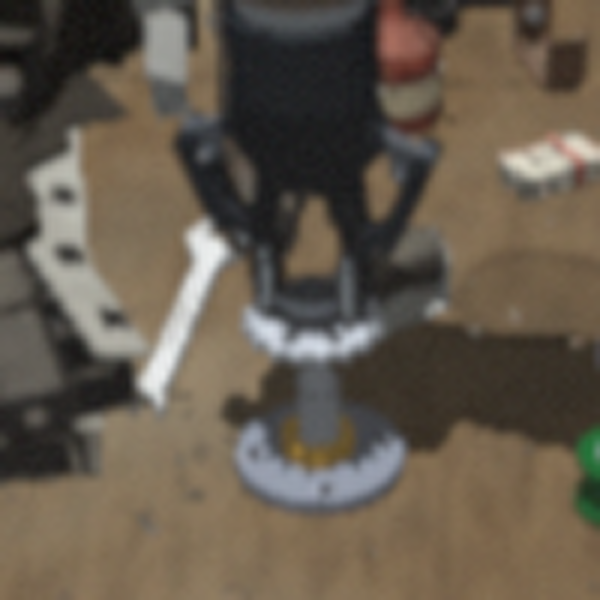

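The sprocket is level over the shaft (disc spans 243–383, shaft at 319), and the spacer sits flat on the flange at (318,440). I'll lower it.

Emit:
apply_moves --targets '[[[-0.01, -0.02, -0.3, 0, -1], [0, 0, -0.3, 0, -1], [0, 0, -0.2, 0, -1], [0, 0, -0.1, 0, -1], [0, 0, 0, 0, -1], [0, 0, 0, 0, -1]]]'

```text
clock: 15.48
eef_pos: [0.6156, -0.0805, 0.0851]
tool_rot: [-0.705, 0.709, 0.0, -0.0]
ft_force: [0.1, 0.3, -3.1]
grip_width: 0.0342
grasp_force: 60.4
```

Emit:
apply_moves --targets '[[[0, 0, -0.15, 0, -1], [0, 0, -0.15, 0, -1], [0, 0, -0.15, 0, -1], [0, 0, -0.1, 0, -1], [0, 0, 0, 0, -1], [0, 0, 0, 0, -1]]]'

```text
clock: 15.98
eef_pos: [0.6151, -0.0811, 0.0625]
tool_rot: [-0.704, 0.71, 0.0, -0.0]
ft_force: [-0.0, -0.3, -4.0]
grip_width: 0.0342
grasp_force: 60.4
```

Emit:
apply_moves --targets '[[[0, 0.02, -0.08, 0, -1], [0, 0, -0.06, 0, -1], [0, 0, -0.04, 0, -1], [0, 0, -0.03, 0, -1], [0, 0, 0, 0, -1], [0, 0, 0, 0, -1]]]'

```text
clock: 16.48
eef_pos: [0.6155, -0.0802, 0.0547]
tool_rot: [-0.704, 0.71, 0.0, -0.0]
ft_force: [0.0, -0.3, -4.1]
grip_width: 0.0343
grasp_force: 60.5
```

Emit:
apply_moves --targets '[[[0, 0, -0.04, 0, -1], [0, 0, 0, 0, -1], [0, 0, 0, 0, -1], [0, 0, 0, 0, -1]]]'

```text
clock: 16.82
eef_pos: [0.6155, -0.0802, 0.0531]
tool_rot: [-0.704, 0.71, -0.0, -0.0]
ft_force: [-0.6, -0.3, -4.5]
grip_width: 0.0345
grasp_force: 60.5
```

Emit:
apply_moves --targets '[[[0, 0, -0.03, 0, -1], [0, 0, -0.02, 0, -1], [0, 0, 0, 0, -1], [0, 0, 0, 0, -1]]]'

```text
clock: 17.15
eef_pos: [0.6156, -0.0803, 0.053]
tool_rot: [-0.704, 0.71, -0.0, 0.0]
ft_force: [-2.7, 1.3, 6.0]
grip_width: 0.0342
grasp_force: 61.5
```

Emit:
apply_moves --targets '[[[0, 0, 0, 0, -0.1], [0, 0, 0, 0, 0.3], [0, 0, 0, 0, 0.3], [0, 0, 0, 0, 0.3], [0, 0, 0.2, 0, 0.3], [0, 0, 0.4, 0, 0.3], [0, 0, 0.6, 0, 0.3], [0, 0.3, 0.4, 0, 0.5]]]'

```text
clock: 17.82
eef_pos: [0.6161, -0.07, 0.1171]
tool_rot: [-0.704, 0.711, -0.001, 0.0]
ft_force: [1.0, 0.2, 0.6]
grip_width: 0.0641
grasp_force: 0.0
```

Emit:
apply_moves --targets '[[[0.05, 0.6, 0, 0, 1], [0.05, 0.9, 0, 0, 1], [0.05, 0.95, 0, 0, 1], [0.05, 0.95, 0, 0, 1], [0.05, 0.95, 0, 0, 1], [0.05, 0.95, 0, 0, 1], [0, 0.95, 0, 0, 1], [0, 0.95, 0, 0, 1]]]'

```text
clock: 18.48
eef_pos: [0.6275, 0.2217, 0.1158]
tool_rot: [-0.704, 0.71, -0.0, 0.0]
ft_force: [-0.1, 0.5, 0.5]
grip_width: 0.0858
grasp_force: 0.0
```

Emit:
apply_moves --targets '[[[0, 0.9, -0.2, 0, 1], [0, 0.5, -0.2, 0, 1], [0, 0, -0.2, 0, 1], [0, 0, 0, 0, 1], [0, 0, 0, 0, 1]]]'

```text
clock: 18.9
eef_pos: [0.6269, 0.275, 0.0905]
tool_rot: [-0.704, 0.71, 0.0, -0.001]
ft_force: [-0.3, -0.4, -0.5]
grip_width: 0.0852
grasp_force: 0.0
```

```bash
python3 - <<'E'
from h import *
o=get_obs();T=o["eef_pos"];print(T)
p,d,P=cam("side");cv2.imwrite("pics/s7.png",cv2.resize(p[160:300,150:270],None,fx=4,fy=4,interpolation=cv2.INTER_CUBIC))
f=lambda n,X:(proj(n,X)).round(1)
img=p.astype(int);m=(img[...,2]-img[...,0]>60)&(img[...,2]-img[...,1]>60);m[:240]=0;m[290:]=0;m[:,:175]=0;m[:,215:]=0
y,x=np.where(m);print("red",x.min(),x.max(),y.min(),y.max())
for X in((.6274+.021,.2755,.014),(.6274-.021,.2755,.014),(.6274,.2755+.021,.0),(.6274,.2755-.021,.014)):print(f("side",X))
E
```

```text
[0.62693269 0.27502036 0.09048215]
red 186 201 263 272
[186.3 263.8]
[202.  266.5]
[191.9 275. ]
[196.8 259. ]
```

View pics/s7.png

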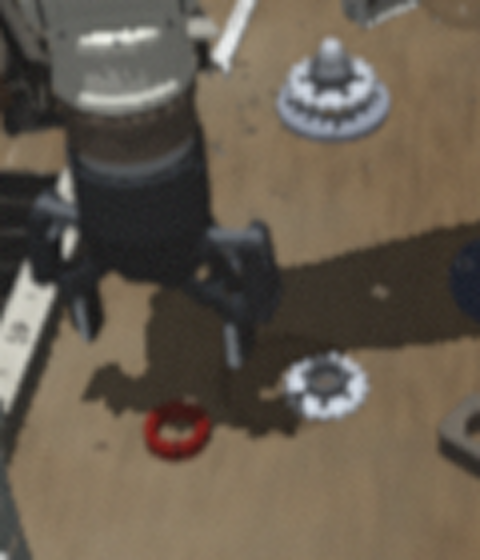

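The sprocket is seated hub up on the spacer. The red collar spans x 186–201, as predicted. I'll descend on it.

Emit:
apply_moves --targets '[[[0.01, 0.02, -0.4, 0, 1], [0, 0, -0.5, 0, 1], [0, 0, -0.4, 0, 1], [0, 0, -0.2, 0, 1], [0, 0, -0.15, 0, 1], [0, 0, 0, 0, 1], [0, 0, 0, 0, 1]]]'

```text
clock: 19.53
eef_pos: [0.6285, 0.2761, 0.0259]
tool_rot: [-0.704, 0.71, -0.0, 0.0]
ft_force: [0.2, 0.7, 0.2]
grip_width: 0.0854
grasp_force: 0.0
```

Emit:
apply_moves --targets '[[[0, 0, -0.05, 0, 0], [0, 0, -0.04, 0, 0], [0, 0, 0, 0, -0.1], [0, 0, 0, 0, -0.3], [0, 0, 0, 0, -0.4], [0, 0, 0, 0, -1], [0, 0, 0, 0, -1], [0, 0, 0, 0, -1]]]'

```text
clock: 20.2
eef_pos: [0.6285, 0.2769, 0.0225]
tool_rot: [-0.705, 0.71, -0.0, 0.001]
ft_force: [0.5, -0.6, 5.0]
grip_width: 0.0388
grasp_force: 60.9
```

Emit:
apply_moves --targets '[[[0, 0, 0, 0, -1], [0, 0, 0, 0, -1]]]'

```text
clock: 20.37
eef_pos: [0.6285, 0.2769, 0.0225]
tool_rot: [-0.705, 0.71, -0.0, 0.001]
ft_force: [0.0, 0.6, 6.1]
grip_width: 0.039
grasp_force: 60.9
```

Emit:
apply_moves --targets '[[[0, 0, 0.3, 0, -1], [0, 0, 0.6, 0, -1], [0, 0, 0.7, 0, -1], [0, 0, 0.6, 0, -1], [0, -0.3, 0.35, 0, -1], [-0.04, -0.6, 0, 0, -1], [-0.04, -0.9, 0, 0, -1], [-0.04, -0.95, 0, 0, -1]]]'

```text
clock: 21.03
eef_pos: [0.6223, 0.1657, 0.1233]
tool_rot: [-0.705, 0.709, 0.0, -0.0]
ft_force: [0.6, -0.6, -1.8]
grip_width: 0.0389
grasp_force: 60.5
```

Emit:
apply_moves --targets '[[[-0.04, -0.95, 0, 0, -1], [-0.04, -0.95, 0, 0, -1], [-0.04, -0.95, 0, 0, -1], [-0.04, -0.95, 0, 0, -1], [-0.04, -0.95, 0, 0, -1], [0, -0.8, 0, 0, -1], [0, -0.45, 0, 0, -1], [0, -0.15, 0, 0, -1]]]'

```text
clock: 21.7
eef_pos: [0.6137, -0.0839, 0.1229]
tool_rot: [-0.703, 0.712, 0.0, -0.001]
ft_force: [-0.1, 0.3, -1.5]
grip_width: 0.0386
grasp_force: 60.5
```

Emit:
apply_moves --targets '[[[0, 0, 0, 0, -1], [0, 0, 0, 0, -1], [0, 0, 0, 0, -1]]]'

```text
clock: 21.95
eef_pos: [0.6148, -0.0782, 0.1232]
tool_rot: [-0.705, 0.709, 0.0, -0.0]
ft_force: [0.3, 0.3, -0.5]
grip_width: 0.0391
grasp_force: 60.5
```

```bash
python3 - <<'E'
from h import *
o=get_obs();T=o["eef_pos"];print(T)
p,d,P=cam("side");cv2.imwrite("pics/s8.png",cv2.resize(p[110:210,180:280],None,fx=6,fy=6,interpolation=cv2.INTER_CUBIC))
f=lambda X:((proj("side",X)-[180,110]+.5)*6-.5).round(1)
b=T-[0,0.0014,.0225]
for X in(b+[.021,0,.007],b+[-.021,0,.007],b+[0,.021,0],(.6157,-.08,.055),(.6157,-.08,.066)):print(f(X))
E
```

```text
[ 0.61482823 -0.07818614  0.1232347 ]
[277.9 295.8]
[355.9 305.5]
[307.1 334.1]
[318.4 382. ]
[317.8 365.3]
```

View pics/s8.png

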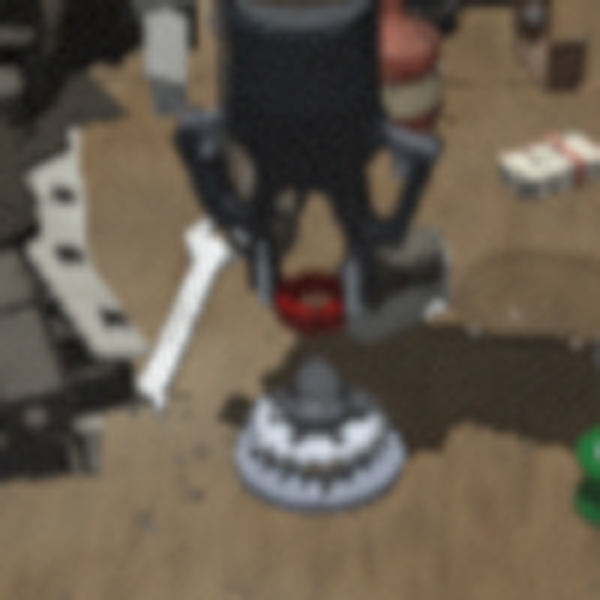

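The red collar is at crop (312,302), the nose at (318,365), so it is aligned within clearance. I'll lower it.

Emit:
apply_moves --targets '[[[0.01, -0.02, -0.3, 0, -1], [0, 0, -0.3, 0, -1], [0, 0, -0.15, 0, -1], [0, 0, -0.1, 0, -1], [0, 0, 0, 0, -1], [0, 0, 0, 0, -1]]]'

```text
clock: 22.5
eef_pos: [0.6156, -0.0797, 0.0896]
tool_rot: [-0.705, 0.709, 0.0, -0.0]
ft_force: [-0.0, 0.4, -0.8]
grip_width: 0.0383
grasp_force: 60.5
```

Emit:
apply_moves --targets '[[[0, 0, -0.12, 0, -1], [0, 0, -0.12, 0, -1], [0, 0, -0.1, 0, -1], [0, 0, 0, 0, -1], [0, 0, 0, 0, -1]]]'

```text
clock: 22.92
eef_pos: [0.6151, -0.0803, 0.0754]
tool_rot: [-0.704, 0.71, 0.0, -0.0]
ft_force: [0.7, 0.3, -1.0]
grip_width: 0.0388
grasp_force: 60.5
```

Emit:
apply_moves --targets '[[[0, 0.02, -0.07, 0, -1], [0, 0, -0.05, 0, -1], [0, 0, -0.04, 0, -1], [0, 0, 0, 0, -1], [0, 0, 0, 0, -1]]]'

```text
clock: 23.33
eef_pos: [0.6154, -0.0795, 0.0694]
tool_rot: [-0.704, 0.71, 0.0, -0.0]
ft_force: [0.6, -0.0, -1.6]
grip_width: 0.0385
grasp_force: 60.5
```

Emit:
apply_moves --targets '[[[0, 0, -0.02, 0, -1], [0, 0, 0, 0, -1], [0, 0, 0, 0, -1]]]'

```text
clock: 23.58
eef_pos: [0.6155, -0.0795, 0.0688]
tool_rot: [-0.704, 0.71, -0.0, 0.0]
ft_force: [0.2, 0.1, -1.5]
grip_width: 0.0387
grasp_force: 60.5
```

Emit:
apply_moves --targets '[[[0, 0, -0.03, 0, -1], [0, 0, 0, 0, -1], [0, 0, 0, 0, -1]]]'

```text
clock: 23.83
eef_pos: [0.6157, -0.0795, 0.0684]
tool_rot: [-0.704, 0.71, -0.0, 0.0]
ft_force: [-2.2, 0.4, 5.0]
grip_width: 0.0387
grasp_force: 61.1
```

Emit:
apply_moves --targets '[[[0, 0, 0, 0, 0], [0, 0, 0, 0, 0.3], [0, 0, 0, 0, 0.3], [0, 0, 0, 0, 0.3], [0, 0, 0.2, 0, 0.3], [0, 0, 0.4, 0, 0.3], [0, 0, 0.5, 0, 0.3], [-0.3, 0, 0.2, 0, 0.5]]]'

```text
clock: 24.5
eef_pos: [0.6067, -0.0797, 0.1226]
tool_rot: [-0.705, 0.71, -0.002, 0.002]
ft_force: [0.9, -0.2, 1.2]
grip_width: 0.0636
grasp_force: 0.0
```

Emit:
apply_moves --targets '[[[-0.7, 0, 0, 0, 1], [-0.9, 0, 0, 0, 1], [-0.9, 0, 0, 0, 1], [-0.8, 0, 0, 0, 1], [-0.45, 0, 0, 0, 1], [-0.15, 0, 0, 0, 1], [0, 0, 0, 0, 1], [0, 0, 0, 0, 1]]]'

```text
clock: 25.17
eef_pos: [0.4491, -0.0797, 0.1204]
tool_rot: [-0.704, 0.71, -0.001, 0.001]
ft_force: [1.1, -0.4, -0.1]
grip_width: 0.0855
grasp_force: 0.0
```

```bash
python3 - <<'E'
from h import *
o=get_obs();T=o["eef_pos"];print(T)
p,d,P=cam("side");cv2.imwrite("pics/s9.png",cv2.resize(p[120:250,200:330],None,fx=4.5,fy=4.5,interpolation=cv2.INTER_CUBIC))
f=lambda n,X:(((proj(n,X)-[200,120])+.5)*4.5-.5).round(1)
for c,h,r in(((.4483,-.0795),.036,.025),((.4375,.0932),.01,.046)):
  for a in((r,0,h),(-r,0,h),(0,r,0),(0,-r,h)):print(f("side",(c[0]+a[0],c[1]+a[1],a[2])))
E
```

```text
[ 0.44909355 -0.07968869  0.12040822]
[343.7 288.5]
[413.7 297.7]
[370.7 354.3]
[383.6 272.4]
[283.4 478.6]
[426.1 499.9]
[342.1 551.7]
[365.1 441.2]
```

View pics/s9.png

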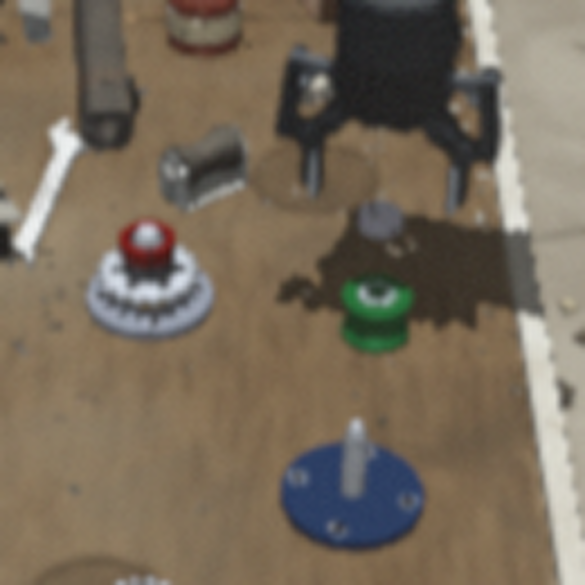

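The thick stack is complete, with the red collar flat on the hub at (147,245). The roller spans 342–413 and the blue flange 281–425, both as predicted.

Emit:
apply_moves --targets '[[[-0.02, 0, -0.4, 0, 1], [0, 0, -0.6, 0, 1], [0, 0, -0.6, 0, 1], [0, 0, -0.4, 0, 1], [0, 0, -0.25, 0, 1], [0, 0, -0.15, 0, 1], [0, 0, 0, 0, 1], [0, 0, 0, 0, 1]]]'

```text
clock: 25.88
eef_pos: [0.4477, -0.0795, 0.0235]
tool_rot: [-0.705, 0.71, -0.0, 0.0]
ft_force: [0.2, 1.0, 0.2]
grip_width: 0.0853
grasp_force: 0.0
```

Emit:
apply_moves --targets '[[[0, 0, -0.06, 0, 0.3], [0, 0, 0, 0, 0.3], [0, 0, 0, 0, 0.1], [0, 0, 0, 0, 0], [0, 0, 0, 0, -1], [0, 0, 0, 0, -1], [0, 0, 0, 0, -1], [0, 0, 0, 0, -1]]]'

```text
clock: 26.55
eef_pos: [0.4474, -0.0795, 0.0223]
tool_rot: [-0.704, 0.71, -0.001, 0.001]
ft_force: [-0.7, 0.5, 5.7]
grip_width: 0.0478
grasp_force: 61.0
```

Emit:
apply_moves --targets '[[[0, 0, 0, 0, -1], [0, 0, 0, 0, -1]]]'

```text
clock: 26.72
eef_pos: [0.4475, -0.0796, 0.0223]
tool_rot: [-0.704, 0.71, -0.001, 0.001]
ft_force: [-1.1, -0.2, 5.4]
grip_width: 0.0477
grasp_force: 61.0
```

Emit:
apply_moves --targets '[[[0, 0, 0.3, 0, -1], [0, 0, 0.6, 0, -1], [0, 0, 0.7, 0, -1], [0, 0, 0.6, 0, -1], [0, 0.3, 0.37, 0, -1], [-0.06, 0.6, 0, 0, -1], [-0.1, 0.8, 0, 0, -1], [-0.1, 0.9, 0, 0, -1]]]'

```text
clock: 27.38
eef_pos: [0.4365, 0.0247, 0.1248]
tool_rot: [-0.703, 0.711, -0.001, 0.001]
ft_force: [0.0, 0.3, -2.3]
grip_width: 0.0478
grasp_force: 62.4
```

Emit:
apply_moves --targets '[[[0, 0.8, 0, 0, -1], [0, 0.6, 0, 0, -1], [0, 0.32, 0, 0, -1], [0, 0, 0, 0, -1], [0, 0, 0, 0, -1], [0, 0, 0, 0, -1]]]'

```text
clock: 27.88
eef_pos: [0.436, 0.0928, 0.1239]
tool_rot: [-0.704, 0.71, -0.0, -0.0]
ft_force: [-0.1, 0.2, -1.3]
grip_width: 0.0478
grasp_force: 62.4
```

```bash
python3 - <<'E'
from h import *
o=get_obs();T=o["eef_pos"];print(T)
p,d,P=cam("side");cv2.imwrite("pics/s10.png",cv2.resize(p[150:260,230:330],None,fx=5,fy=5,interpolation=cv2.INTER_CUBIC))
f=lambda X:((proj("side",X)-[230,150]+.5)*5-.5).round(1)
b=T-[0,0,.0223]
for X in(b+[.025,0,.003],b+[-.025,0,.003],b+[0,.025,0],(.437,.0932,.04),(.437,.0932,.066)):print(f(X))
E
```

```text
[0.43604366 0.09283303 0.12392571]
[209.3 261.7]
[300.7 274.4]
[247.5 302.1]
[247.1 355.5]
[249.4 321.2]
```

View pics/s10.png

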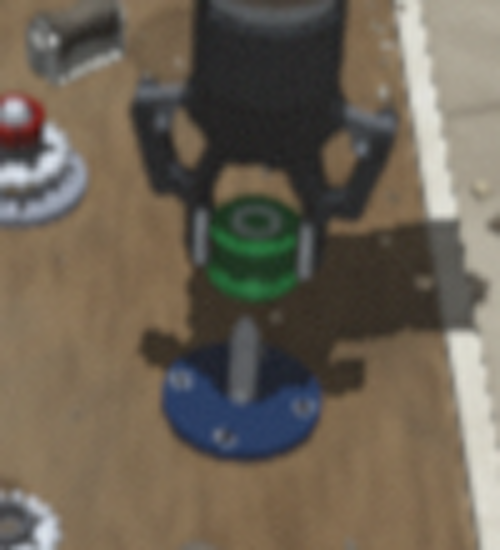

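The roller is at centre x 254 (predicted 255). The shaft is at x 243 at row 355 (predicted 247), so the axle lies about 1.5–2 mm further in +x. I'll shift and lower.

Emit:
apply_moves --targets '[[[0.05, 0.01, -0.3, 0, -1], [0, 0, -0.3, 0, -1], [0, 0, -0.3, 0, -1], [0, 0, -0.1, 0, -1], [0, 0, 0, 0, -1], [0, 0, 0, 0, -1]]]'

```text
clock: 28.43
eef_pos: [0.4384, 0.0931, 0.0841]
tool_rot: [-0.704, 0.71, 0.0, -0.0]
ft_force: [0.4, 0.9, -2.0]
grip_width: 0.0479
grasp_force: 62.5
```

Emit:
apply_moves --targets '[[[0, 0, -0.15, 0, -1], [0, 0, -0.15, 0, -1], [0, 0, -0.1, 0, -1], [0, 0, 0, 0, -1], [0, 0, 0, 0, -1]]]'

```text
clock: 28.85
eef_pos: [0.438, 0.0937, 0.0676]
tool_rot: [-0.705, 0.71, 0.0, -0.0]
ft_force: [-0.1, -0.0, -1.6]
grip_width: 0.0477
grasp_force: 62.5
```

Emit:
apply_moves --targets '[[[0, 0, -0.15, 0, -1], [0, 0, -0.15, 0, -1], [0, 0, -0.15, 0, -1], [0, 0, -0.12, 0, -1], [0, 0, -0.1, 0, -1], [0, 0, 0, 0, -1], [0, 0, 0, 0, -1]]]'

```text
clock: 29.43
eef_pos: [0.438, 0.0937, 0.0407]
tool_rot: [-0.704, 0.71, 0.0, -0.0]
ft_force: [0.7, 0.3, -1.5]
grip_width: 0.0479
grasp_force: 62.5
```

Emit:
apply_moves --targets '[[[0, 0, -0.06, 0, -1], [0, 0, -0.05, 0, -1], [0, 0, 0, 0, -1], [0, 0, 0, 0, -1]]]'

```text
clock: 29.77
eef_pos: [0.4383, 0.0937, 0.0367]
tool_rot: [-0.704, 0.71, 0.0, -0.0]
ft_force: [-0.9, 0.5, -1.2]
grip_width: 0.0476
grasp_force: 62.5
```

Emit:
apply_moves --targets '[[[0, 0, -0.05, 0, -1], [0, 0, -0.05, 0, -1], [0, 0, 0, 0, -1], [0, 0, 0, 0, -1]]]'

```text
clock: 30.1
eef_pos: [0.4382, 0.0937, 0.0326]
tool_rot: [-0.704, 0.71, 0.0, -0.0]
ft_force: [0.0, 0.2, -1.6]
grip_width: 0.0476
grasp_force: 62.5
```

Emit:
apply_moves --targets '[[[0, 0, -0.03, 0, -1], [0, 0, 0, 0, -1], [0, 0, 0, 0, -1]]]'

```text
clock: 30.35
eef_pos: [0.4383, 0.0938, 0.0323]
tool_rot: [-0.704, 0.71, -0.0, 0.0]
ft_force: [-2.5, -0.4, 6.9]
grip_width: 0.0481
grasp_force: 63.4
```

Emit:
apply_moves --targets '[[[0, 0, 0, 0, 0.2], [0, 0, 0, 0, 0.5], [0, 0, 0, 0, 0.5], [0, 0, 0, 0, 0.5], [0, 0, 0.3, 0, 0.5], [0, 0, 0.5, 0, 0.5], [0, 0, 0.7, 0, 0.5], [0, -0.3, 0.5, 0, 0.5]]]'

```text
clock: 31.02
eef_pos: [0.4388, 0.0829, 0.113]
tool_rot: [-0.705, 0.709, 0.0, 0.001]
ft_force: [0.7, -0.3, 1.3]
grip_width: 0.0636
grasp_force: 0.0
```

Emit:
apply_moves --targets '[[[0.1, -0.6, 0, 0, 0.7], [0.1, -0.9, 0, 0, 0.7], [0.1, -0.95, 0, 0, 0.7], [0.1, -0.95, 0, 0, 0.7], [0.1, -0.95, 0, 0, 0.7], [0.1, -0.95, 0, 0, 0.7], [0, -0.9, 0, 0, 0.7], [0, -0.75, 0, 0, 0.7]]]'

```text
clock: 31.68
eef_pos: [0.4623, -0.1989, 0.1115]
tool_rot: [-0.704, 0.71, -0.0, -0.0]
ft_force: [-0.1, -0.4, -0.5]
grip_width: 0.0724
grasp_force: 0.0
```

Emit:
apply_moves --targets '[[[0, -0.4, -0.3, 0, 0.7], [0, 0, -0.3, 0, 0.7], [0, 0, 0, 0, 0.7], [0, 0, 0, 0, 0.7]]]'

```text
clock: 32.02
eef_pos: [0.4614, -0.212, 0.0867]
tool_rot: [-0.704, 0.71, 0.001, -0.0]
ft_force: [-0.5, 0.7, 0.3]
grip_width: 0.0727
grasp_force: 0.0
```

```bash
python3 - <<'E'
from h import *
o=get_obs();T=o["eef_pos"];print(T)
p,d,P=cam("side");cv2.imwrite("pics/s11.png",cv2.resize(p[110:250,230:330],None,fx=4,fy=4,interpolation=cv2.INTER_CUBIC))
f=lambda X:((proj("side",X)-[230,110]+.5)*4-.5).round(1)
for X in((.48,-.2127,.014),(.446,-.2127,.014),(.463,-.1957,0),(.463,-.2297,.014)):print(f(X))
E
```

```text
[ 0.46137923 -0.21203142  0.08670622]
[201.  225.2]
[239.4 230. ]
[216.5 251.7]
[222.9 216.9]
```

View pics/s11.png

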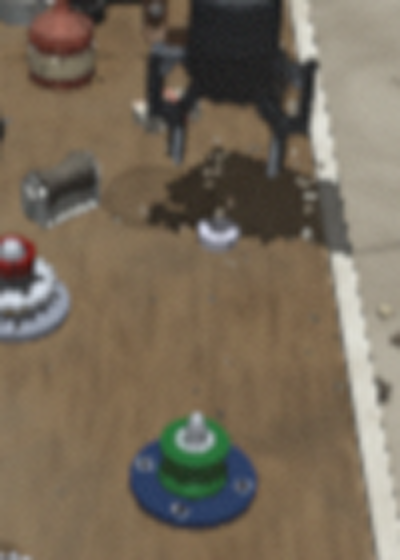

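The roller is seated on the blue flange. The bright collar is at crop (218,232), about 1 mm +x of predicted. That was my 14th picture, so from here I'll use numbers only.

Emit:
apply_moves --targets '[[[0.05, -0.02, -0.4, 0, 0.7], [0, 0, -0.5, 0, 0.7], [0, 0, -0.4, 0, 0.7], [0, 0, -0.2, 0, 0.7], [0, 0, -0.12, 0, 0.7], [0, 0, 0, 0, 0.7], [0, 0, 0, 0, 0.7]]]'

```text
clock: 32.65
eef_pos: [0.4649, -0.213, 0.0234]
tool_rot: [-0.705, 0.709, -0.0, 0.0]
ft_force: [-0.6, 0.2, -0.1]
grip_width: 0.0725
grasp_force: 0.0
```

Emit:
apply_moves --targets '[[[-0.02, 0, -0.06, 0, 0], [0, 0, 0, 0, 0], [0, 0, 0, 0, -0.1], [0, 0, 0, 0, -0.3], [0, 0, 0, 0, -0.4], [0, 0, 0, 0, -1], [0, 0, 0, 0, -1], [0, 0, 0, 0, -1]]]'

```text
clock: 33.32
eef_pos: [0.4639, -0.2133, 0.0212]
tool_rot: [-0.704, 0.71, -0.001, 0.0]
ft_force: [-1.4, 0.7, 5.3]
grip_width: 0.0305
grasp_force: 59.6
```

Emit:
apply_moves --targets '[[[0, 0, 0, 0, -1], [0, 0, 0, 0, -1], [0, 0, 0, 0, -1]]]'

```text
clock: 33.57
eef_pos: [0.4639, -0.2133, 0.0212]
tool_rot: [-0.704, 0.71, -0.001, 0.0]
ft_force: [-1.9, 0.9, 5.6]
grip_width: 0.0302
grasp_force: 59.6
```

Emit:
apply_moves --targets '[[[0, 0, 0.3, 0, -1], [0, 0, 0.6, 0, -1], [0, 0, 0.7, 0, -1], [0, 0, 0.6, 0, -1], [0, 0.3, 0.45, 0, -1], [-0.1, 0.6, 0, 0, -1], [-0.1, 0.9, 0, 0, -1], [-0.1, 0.95, 0, 0, -1]]]'

```text
clock: 34.23
eef_pos: [0.4516, -0.1029, 0.1268]
tool_rot: [-0.703, 0.711, -0.001, 0.0]
ft_force: [0.6, 0.7, -1.1]
grip_width: 0.0306
grasp_force: 59.6
```

Emit:
apply_moves --targets '[[[-0.1, 0.95, 0, 0, -1], [-0.1, 0.95, 0, 0, -1], [-0.1, 0.95, 0, 0, -1], [-0.04, 0.9, 0, 0, -1], [0, 0.7, 0, 0, -1], [0, 0.4, 0, 0, -1], [0, 0.06, 0, 0, -1], [0, 0, 0, 0, -1]]]'

```text
clock: 34.9
eef_pos: [0.4377, 0.0941, 0.1262]
tool_rot: [-0.705, 0.709, -0.0, -0.0]
ft_force: [0.2, -0.1, -0.1]
grip_width: 0.0304
grasp_force: 59.6
```

Emit:
apply_moves --targets '[[[0, 0, 0, 0, -1], [0, 0, 0, 0, -1], [0, 0, 0, 0, -1]]]'

```text
clock: 35.15
eef_pos: [0.4379, 0.0922, 0.1262]
tool_rot: [-0.704, 0.71, -0.0, -0.0]
ft_force: [1.3, -0.4, -1.1]
grip_width: 0.0309
grasp_force: 59.6
```

```bash
python3 - <<'E'
from h import *
o=get_obs();T=o["eef_pos"];print(T)
p,d,P=cam("side")
a=P[160:250,250:320].reshape(-1,3);col=p[160:250,250:320].reshape(-1,3).astype(int)
b=T-[0,0,.0212]
m=(np.abs(a[:,2]-b[2]-.007)<.012)&(np.hypot(a[:,0]-b[0],a[:,1]-b[1])<.03)&(col.sum(1)>330)
print(m.sum(),a[m].min(0),a[m].max(0),a[m].mean(0))
u=np.array([proj("side",b+[s,0,.007]) for s in(.017,-.017)]);print(u)
v=int(u[:,1].mean())
for r in(v-2,v,v+2,v+4):print(r,list(range(272,296))[0],p[r,272:296].sum(1)//3)
print(proj("side",(.4383,.0935,.062)))
for r in range(212,224,2):print(r,p[r,268:292].sum(1)//3)
E
```

```text
[0.43790698 0.09221585 0.12623002]
48 [0.42566883 0.08585349 0.10717083] [0.45267058 0.11384896 0.12038192] [0.43882846 0.10724814 0.11621128]
[[273.83081214 200.01651049]
 [286.30538958 201.73646696]]
198 272 [ 97  75  67  88  92  82  78  94 100 100  97  96  90  78  91 100  73  41
  39  46  48  50  51  49]
200 272 [100  81  88 110 112  90  73  83  88  90  93  95  90  78 100 102  68  42
  41  47  52  47  53  51]
202 272 [ 91  82 118 164 189 180 172 173 174 173 173 165 136 100 105  99  68  44
  46  46  48  50  53  50]
204 272 [ 49  61  90 114 129 141 153 158 164 163 149 125 103  81  89  83  62  50
  48  47  48  49  50  49]
[278.93385345 214.91434845]
212 [52 50 51 50 50 49 48 46 50 51 53 53 48 49 46 48 62 63 54 49 49 50 45 47]
214 [51 51 50 52 47 47 44 43 48 62 81 85 70 49 44 48 57 63 51 49 46 49 46 50]
216 [52 50 52 50 47 45 40 47 62 84 93 96 89 70 50 40 40 43 45 47 46 48 50 48]
218 [ 52  53  64  71  70  71  84  83  88 102 107 104  95  83  70  53  45  43
  47  47  48  49  45  46]
220 [ 45  47  64  67  73  94 141 155 133 128 132 131 132 135 129  97  74  71
  68  57  50  45  49  44]
222 [ 63  52  52  62  70  74  88 112 133 146 149 149 152 135 104  83  75  72
  65  50  40  42  43  44]
```

Collar and nose line up within 0.5 px of prediction, so I'll lower.

Emit:
apply_moves --targets '[[[0, 0.02, -0.3, 0, -1], [0, 0, -0.3, 0, -1], [0, 0, -0.2, 0, -1], [0, 0, -0.1, 0, -1], [0, 0, 0, 0, -1], [0, 0, 0, 0, -1]]]'

```text
clock: 35.7
eef_pos: [0.438, 0.0939, 0.0903]
tool_rot: [-0.704, 0.71, 0.0, -0.0]
ft_force: [0.5, 0.2, 0.3]
grip_width: 0.0308
grasp_force: 59.6
```

Emit:
apply_moves --targets '[[[0, 0, -0.12, 0, -1], [0, 0, -0.12, 0, -1], [0, 0, -0.08, 0, -1], [0, 0, 0, 0, -1], [0, 0, 0, 0, -1]]]'

```text
clock: 36.12
eef_pos: [0.4377, 0.0942, 0.0773]
tool_rot: [-0.705, 0.71, 0.0, -0.0]
ft_force: [0.1, 0.2, -0.8]
grip_width: 0.0305
grasp_force: 59.6
```

Emit:
apply_moves --targets '[[[0.01, -0.01, -0.08, 0, -1], [0, 0, -0.07, 0, -1], [0, 0, -0.05, 0, -1], [0, 0, 0, 0, -1], [0, 0, 0, 0, -1]]]'

```text
clock: 36.53
eef_pos: [0.4381, 0.0937, 0.0693]
tool_rot: [-0.704, 0.71, 0.0, -0.0]
ft_force: [-0.6, 0.2, -0.6]
grip_width: 0.0307
grasp_force: 59.6
```

Emit:
apply_moves --targets '[[[0, 0, -0.03, 0, -1], [0, 0, 0, 0, -1], [0, 0, 0, 0, -1]]]'

```text
clock: 36.78
eef_pos: [0.4383, 0.0938, 0.0683]
tool_rot: [-0.704, 0.71, -0.0, 0.0]
ft_force: [0.1, -0.2, -0.1]
grip_width: 0.0304
grasp_force: 59.6
```

Emit:
apply_moves --targets '[[[0, 0, -0.03, 0, -1], [0, 0, -0.02, 0, -1], [0, 0, 0, 0, -1], [0, 0, 0, 0, -1]]]'

```text
clock: 37.12
eef_pos: [0.4386, 0.0938, 0.0672]
tool_rot: [-0.704, 0.71, -0.0, 0.0]
ft_force: [-2.5, -0.6, 6.6]
grip_width: 0.0305
grasp_force: 60.3
```

Seated. I'll release, back off and check by depth.

Emit:
apply_moves --targets '[[[0, 0, 0, 0, 0], [0, 0, 0, 0, 0.3], [0, 0, 0, 0, 0.3], [0, 0, 0, 0, 0.3], [0, 0, 0.3, 0, 0.3], [0, 0, 0.6, 0, 0.3], [0, 0, 0.8, 0, 0.3], [0, 0, 0.8, 0, 0.3]]]'

```text
clock: 37.78
eef_pos: [0.4373, 0.0935, 0.1666]
tool_rot: [-0.704, 0.71, 0.001, -0.001]
ft_force: [-0.1, -0.2, 0.0]
grip_width: 0.055
grasp_force: 0.0
```

Emit:
apply_moves --targets '[[[-0.6, 0.6, 0.5, 0, 0.3], [-0.6, 0.8, 0, 0, 0.3], [-0.6, 0.8, 0, 0, 0.3], [-0.6, 0.8, 0, 0, 0.3], [0, 0.8, 0, 0, 0.3], [0, 0.4, 0, 0, 0.3], [0, 0, 0, 0, 0.3], [0, 0, 0, 0, 0.3]]]'

```text
clock: 38.45
eef_pos: [0.3419, 0.2622, 0.186]
tool_rot: [-0.705, 0.709, -0.0, -0.0]
ft_force: [-0.3, 0.0, 0.3]
grip_width: 0.0556
grasp_force: 0.0
```

```bash
python3 - <<'E'
from h import *
print(get_obs()["eef_pos"])
for n in("top","side"):
    p,d,P=cam(n)
    for k,c,r,zs in(("bright",(.438,.0935),.017,.06),("red",(.6157,-.0795),.021,.06),("sprocket",(.6157,-.0795),.038,.031),("roller rim",(.438,.0935),.025,.046)):
        rr=np.hypot(P[...,0]-c[0],P[...,1]-c[1]);m=(rr<r+.006)&(np.abs(P[...,2]-zs)<.005)&(rr>r-.012)
        q=P[m];print(n,k,m.sum(),np.nanmedian(q[:,2]).round(4) if m.any() else None,q.mean(0).round(4) if m.any() else None)
    P0=np.load(n+"P.npy")
    for k,(x,y) in dict(sq=(.4314,.2412),brk=(.606,-.232),tag=(.541,-.409)).items():
        g=lambda A:A[(np.hypot(A[...,0]-x,A[...,1]-y)<.06)&(A[...,2]>.012)][:,:2].mean(0).round(4)
        print(n,k,g(P0),g(P))
E
```

```text
[0.34191958 0.26220354 0.18604491]
top bright 82 0.0594 [0.4378 0.0929 0.0593]
top red 110 0.0594 [ 0.6135 -0.0812  0.0594]
top sprocket 160 0.0309 [ 0.6116 -0.0815  0.0309]
top roller rim 110 0.0451 [0.4366 0.0918 0.0452]
top sq [0.4314 0.2416] [0.3918 0.2465]
top brk [ 0.6056 -0.232 ] [ 0.6056 -0.2321]
top tag [ 0.5411 -0.4088] [ 0.5413 -0.4089]
side bright 79 0.0594 [0.4392 0.0997 0.0594]
side red 73 0.0586 [ 0.616  -0.0724  0.0587]
side sprocket 101 0.0299 [ 0.6148 -0.0627  0.0297]
side roller rim 101 0.0455 [0.4378 0.1083 0.0455]
side sq [0.4329 0.2502] [0.3976 0.2636]
side brk [ 0.609  -0.2197] [ 0.609  -0.2196]
side tag [ 0.5436 -0.4033] [ 0.5439 -0.4033]
```

All the heights fit: collar tops 0.059–0.060, sprocket hub-step 0.030–0.031, roller top 0.045. The shift in the square-collar reading comes from the gripper hovering above it; the collar was never touched.

```bash
python3 -c "
from workcell import order
print(order.job_done())"
```

```text
the job is handed in; nothing more can be done
None
```

Both axles are made up and the job is handed in: all five parts went down under control and sit at the right heights by depth check, but the hand-in returned no verdict.

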